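# Point out the chosen samples and call the assistant

## Robot

A 6-joint arm with a two-finger parallel gripper is mounted at the origin on the work surface. World frame = base frame: x ahead of the robot, y to its left, z up, the work surface at z = 0. Lengths are in m, angles in rad, forces in N, time in s.
With the tool pointing down it reaches from about 0.3 to 0.825 m from the base axis. Payload 5.4 kg.
Tool frame: the origin (TCP) lies midway between the tips of the shut fingers; the grasp point (between the pads) lies 19 mm behind it (r.hold_point_z is the distance from the TCP to the grasp point, in m); z points along the fingers, y is the line along which they close (so a half turn about z gives the same grasp; the last joint's range is limited). The gripper opens to 92 mm and grips with 3 to 60 N. Pads are 20 mm wide; open, the fingers measure 128 mm over their backs; the gripper's body (75 mm by 189 mm) begins 69 mm behind the grasp point.
Start: joints at [-1.327, 0.158, 1.597, -0, 1.386, -0.21], TCP at [0.252, -0.517, 0.215] pointing down, gripper open.
Joint ranges: [-2.91, 2.91], [-0.94, 2.29], [0.18, 2.7], [-1.29, 4.43], [0.17, 2.64], [-3, 3]. Speed limits (rad/s): [2.57, 2.57, 3.14, 3.14, 3.14, 3.14].

## Interface

Orientations are given as a 3x3 rotation matrix whose columns are the frame's x, y, z axes.
In Python, from cell import sensors, imaging, finish_job, r gives the robot as it stands.
- The arm moves only by the tool jog_arm, never from a script. Its argument "moves" is one flat list of numbers, 6 for each row, row after row: the shift along the tool's x, y, z in units of 20 cm (1.0 is 20 cm), then the turn, a rotation vector about the tool's x, y, z in units of pi/2 rad (1.0 is pi/2 rad). In form: [tx, ty, tz, wx, wy, wz, tx, ty, tz, wx, wy, wz, ...]. A call has 1 to 10 rows; each row is the pose to reach, as a shift and turn from the pose commanded when the call began, along the tool's axes at that moment; what a row does not reach only later rows make up. A row lasts 1/8 s, in which the tool goes at most 62.5 mm and 10.7 degrees, less where a joint would pass 70% of its speed; a pose out of reach is approached as far as the arm can. A call with a number of a shift or a turn outside -1 to 1 is refused whole. A call with a gripper value outside its range is refused whole. "hand" is the closure, from 0 (fully open) to 1 (shut), set as the call begins (left out, the last holds). The fingers move at their own pace and stop on an object; "newtons" is the grip in N (left out, the last holds). Time passes only in rows, so rows that repeat a pose let the fingers close. It gives the time, the measured TCP pose, the force, the opening and the grip force at its end, in the units of the state.
- sensors.state(): the state, without advancing time (a new reading comes with each control period).
- imaging.capture(name): name is "scene" or "top"; returns (picture, depth): 420x560x3 uint8, red, green, blue; 420x560 float32, m along the optical axis (not along the pixel's ray), 0 where there is no reading.
- imaging.camera_params(name): a dict with "fx", "fy", "cx", "cy" (pixels), "view" (4x4, takes a point from world to camera coordinates). Camera axes: x right, y down, z forward; pixel columns grow to the right and rows downward; lengths in m; the calibration is good to about 2 mm. A picture is of the moment at which its call begins. camera_params takes no time and is no camera call.
- finish_job(): hands the job in; it is judged then, once.
The state is a dict: "clock": time; "qpos": joint angles; "dq": joint speeds; "effort": joint torques, N m; "eef_pos": TCP position; "eef_rot": TCP orientation; "ft_force": force on the tool from outside, world axes, zero at the start; "moment": the same for the moment, N m; "finger_gap": finger opening in m; "finger_force": force on a finger pad.
Only numpy, scipy, OpenCV 4.12 (cv2) and the standard library are available. Lean on these libraries where they do the work, as an engineer would, in place of code of your own. Each camera call takes 0.05 s, during which the arm holds its last target. There are 200 camera calls.

## Task

Show the customer the chosen pair of samples: with the fingers pointing down, point at the hexagonal tile from just above (fingertips within about 4 cm of it, over its middle) and stay there for at least two seconds, then point in the same way at the tallest of the three brass knobs for at least two seconds. Then press the call button all the way down with the fingertips and let it come back up, to call the assistant. Touch nothing but the button, leave everything where it is, and do not bring the fingertips low (nearer than about 6 cm) over any other sample, not even in passing.

Things in the scene. Friction and masses are not known exactly. Their poses are not given: they have to be found in the camera images.
- tile_hexagon: Hexagonal white ceramic tile, 80 mm across flats, 92 mm across corners, 10 mm thick, loose, lying flat in the black tray (its underside about 6 mm above the counter). Origin: centre of its underside; z up. One of four tiles of the same white ceramic, in any of the tray's four places about 120 mm apart.
- tile_square: Square white tile, 75 mm a side, 10 mm thick, lying in the same tray. Origin: centre of its underside; z up.
- tile_brick: Oblong white tile, 100 mm (its x) by 50 mm (its y), 10 mm thick, lying in the same tray. Origin: centre of its underside; z up.
- tile_scale: Fish-scale white tile: straight edge 72 mm long at its -x end, half-round at its +x end, about 74 mm from end to end, 10 mm thick, lying in the same tray. Origin: centre of its underside, 33 mm from the straight edge; z up.
- tile_tray: Flat black steel tray, fixed to the counter, 250 x 250 mm, floor 6 mm above the counter, rim 10 mm high. It stands to the left or to the right of the button. Origin: centre of its underside; z up.
- knob_tall: The tallest brass cabinet knob: slender, flaring upward, 60 mm high, 26 mm across near its top, 28 mm foot. Loose, standing upright on the dark wooden stand. Origin: centre of its foot's underside (20 mm above the counter); z up along its axis.
- knob_ball: Brass cabinet knob with a ball head, 38 mm high, 36 mm across. Loose, upright on the same stand. Origin: centre of its foot's underside; z up.
- knob_disc: Brass cabinet knob with a flat disc head, 28 mm high, 42 mm across. Loose, upright on the same stand. Origin: centre of its foot's underside; z up.
- knob_stand: Dark wooden slab, fixed to the counter, 100 mm (its x) by 270 mm (its y), 20 mm high; the three knobs stand on it in a row along its y, about 85 mm apart, in any order. Origin: centre of its underside; z up.
- call_button_top (a point): Centre of the top face of the call button: a bright aluminium push cap of 28 mm diameter in a black housing fixed on the counter, between the tray and the stand. It is pressed straight down.
- call_button_base: The call button's black housing with the cap it carries, fixed on the counter. Origin: centre of its underside; z up.
- call_button (a joint): Travel of the call button's cap in m: 0 up, 0.006 fully down. It springs back by itself; fully down takes about 5 N.
- mug: Bystander: blue ceramic mug, 76 mm across, 85 mm high, handle at its +y, loose on the far part of the counter. Origin: centre of its underside.
- sample_box: Bystander: closed cardboard box, 60 x 100 x 55 mm high, loose on the far part of the counter. Origin: centre of its underside.
Things that resemble listed ones, but are neither listed nor needed, are in the scene too. Leave any blue look-alike of the tile_hexagon alone. Several things have the shape of the call_button_base; the one meant has the colours described above.

How it is judged:
By the outcome, as a careful person would: the job done as asked, in the order asked, and still so for the second after the job is handed in, with the robot touching nothing.
It also fails if it takes over 61 s, if anything falls off the work surface, if the arm or the gripper's body presses on something with over 40 N, if the wrist force passes 120 N, or if a joint passes its speed limit or range.

## Working session

There is one attempt and no reset: what is moved stays moved. The work goes in short steps, Python scripts to look and compute and a tool call to move; the robot and the scene stay as the last step left them, time stands still between calls to the robot, and variables do not carry over. Pictures are saved under pics/ and viewed, at most 10 in all, crops included, and the job is handed in when it is done.

Besides the shell and the picture viewer there is one more tool, called after "Call:" by a JSON object that holds its "api" and its "payload". jog_arm: Moves the arm, as the interface text tells. Shifts and turns lie within -1 to 1; 1 stands for 20 cm of shift or pi/2 rad of turn. Its arguments: {"type":"object","properties":{"moves":{"type":"array"},"hand":{"type":"number"},"newtons":{"type":"number"}},"required":["moves"]}

```bash
mkdir -p pics
cat > h.py <<'E'
import numpy as np, cv2
from cell import sensors, imaging, finish_job, r
def cap(n):
    p,d=imaging.capture(n); c=imaging.camera_params(n)
    v,u=np.mgrid[:420,:560]
    P=np.stack([(u-c['cx'])/c['fx']*d,(v-c['cy'])/c['fy']*d,d,np.ones_like(d)],-1)
    W=(P@np.linalg.inv(np.array(c['view'])).T)[...,:3]
    W[d==0]=np.nan
    return p,d,W
E
python3 - <<'E'
from h import *
for n in("scene","top"):
    p,d,W=cap(n); np.savez(f"/tmp/{n}.npz",p=p,W=W); cv2.imwrite(f"pics/{n}1.png",p[...,::-1])
s=sensors.state(); print(s)
E
```

```text
{'clock': 0.1, 'qpos': array([-1.32709932e+00,  1.59001737e-01,  1.59807308e+00,  1.32649305e-05,
        1.38620602e+00, -2.10095205e-01]), 'dq': array([ 0.00209092, -0.00138242, -0.00215719,  0.00232574,  0.00074386,
        0.00092711]), 'effort': array([-2.43423483e-04, -3.86504495e+01, -3.22958922e+01,  7.04070507e-02,
        3.39360593e-02, -4.27046336e-05]), 'eef_pos': array([ 0.2519173 , -0.51626068,  0.2137252 ]), 'eef_rot': array([[ 8.98792297e-01,  4.38374557e-01, -3.94690792e-04],
       [ 4.38374583e-01, -8.98790872e-01,  1.64144776e-03],
       [ 3.64824452e-04, -1.64834301e-03, -9.99998575e-01]]), 'ft_force': array([-0.66335551,  0.0663375 ,  0.46117253]), 'moment': array([-0.01036553,  0.02916785,  0.01023445]), 'finger_force': 0.0, 'finger_gap': 0.09178963117013358}
```

View pics/top1.png

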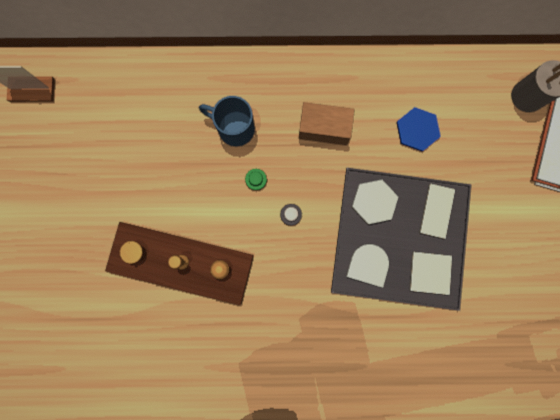

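View pics/scene1.png

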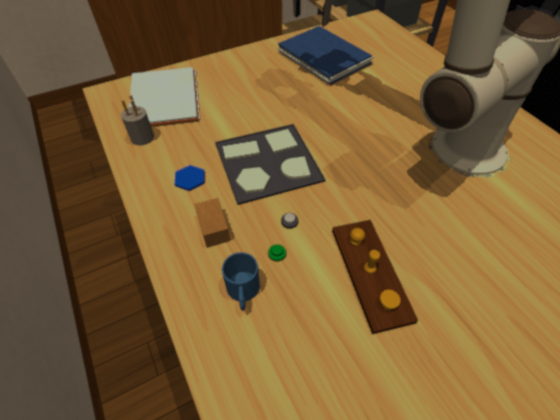

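The top view shows four white tiles in the tray: hexagon (375,202), brick (437,210), scale (369,265) and square (432,273). A blue hexagon lies outside it at (419,130). The knobs are the disc (131,252), a slender one (178,262) and the ball (220,269). Of the two buttons, (291,214) has an aluminium cap in a black housing, which fits; the one at (256,180) is green. I'll confirm these in a crop and measure.

Run:
```python
from h import *
z=np.load("/tmp/top.npz");p,W=z['p'],z['W']
cv2.imwrite("pics/crop.png",cv2.resize(p[160:310,100:480,::-1],None,fx=2.1,fy=2.1,interpolation=cv2.INTER_CUBIC))
def obj(n,u,v,rad,zlo,zhi):
    vv,uu=np.mgrid[:420,:560]; m=((uu-u)**2+(vv-v)**2<rad**2)&(W[...,2]>zlo)&(W[...,2]<zhi)
    q=W[m]; c=cv2.minEnclosingCircle(q[:,:2].astype(np.float32)); print(n,len(q),q.mean(0).round(4),q[:,2].max().round(4),"circle",np.round(c[0],4),round(c[1],4))
obj("hex",375,202,27,.0125,.03)
for n,u,v in(("disc",131,252),("tall",178,262),("ball",220,269)):
    obj(n,u,v,15,.03,.12); 
obj("talltop",178,262,15,.07,.12)
for zz in(.01,.02,.025): obj("btn",291,214,14,zz,.1)
vv,uu=np.mgrid[:420,:560]
m=((uu-291)**2+(vv-214)**2<12**2)&(p.min(-1)>130); print("cap",m.sum(),np.nanmean(W[m],0),uu[m].mean(),vv[m].mean())
m=((uu-375)**2+(vv-202)**2<28**2)&(p.min(-1)>110); print("hexcol",m.sum(),np.nanmean(W[m],0))
z=np.load("/tmp/scene.npz");p,W=z['p'],z['W']
obj("S hex",253,179,20,.0125,.03); obj("S talltop",374,256,10,.07,.12); obj("S btn",290,219,10,.02,.1)
obj("S ball",357,235,10,.03,.12);obj("S disc",390,300,12,.03,.12)
```

```text
hex 1421 [ 0.6185 -0.1754  0.0165] 0.021 circle [ 0.6186 -0.1753] 0.046
disc 397 [0.5221 0.29   0.0484] 0.0533 circle [0.5223 0.2909] 0.0211
tall 176 [0.5033 0.1994 0.0748] 0.0844 circle [0.5033 0.2014] 0.0128
ball 271 [0.4891 0.1239 0.0549] 0.0618 circle [0.4893 0.1248] 0.0174
talltop 157 [0.5034 0.2    0.0794] 0.0844 circle [0.5033 0.2014] 0.0128
btn 358 [ 0.5945 -0.0095  0.0167] 0.026 circle [ 0.5953 -0.0095] 0.0217
btn 135 [ 0.595  -0.0097  0.0226] 0.026 circle [ 0.5954 -0.0096] 0.0136
btn 6 [ 0.5948 -0.0113  0.0255] 0.026 circle [ 0.597  -0.0107] 0.0097
cap 131 [ 0.59601333 -0.0094694   0.0224087 ] 290.8396946564886 213.3740458015267
hexcol 1461 [ 0.61951141 -0.17525718  0.01622382]
S hex 583 [ 0.6219 -0.1731  0.0161] 0.0204 circle [ 0.6235 -0.1648] 0.0535
S talltop 103 [0.5084 0.2044 0.0782] 0.0828 circle [0.5068 0.2031] 0.0121
S btn 71 [ 0.5978 -0.0078  0.0223] 0.0258 circle [ 0.5977 -0.009 ] 0.0139
S ball 156 [0.4955 0.1295 0.0534] 0.0612 circle [0.4924 0.1265] 0.0169
S disc 310 [0.5266 0.2927 0.0476] 0.0516 circle [0.5254 0.2919] 0.0208
```

View pics/crop.png

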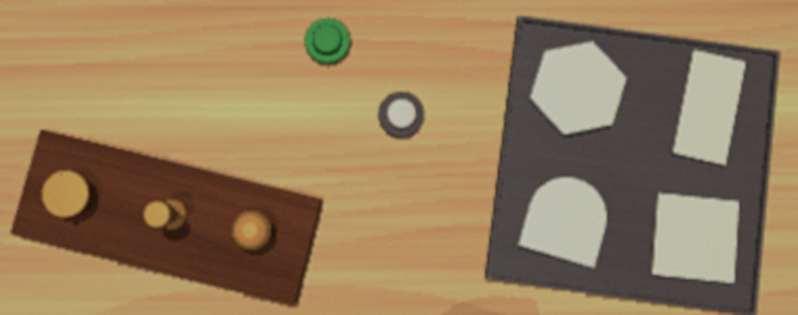

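The crop confirms all three targets: the white hexagon in the tray, the slender knob in the middle of the stand, and the aluminium button in the black housing. I'll shut the fingers and travel high.

Call:
{"api": "jog_arm", "payload": {"moves": [0.1,-0.03,0,0,0,0,0.3,-0.09,0,0,0,0,0.5,-0.15,0,0,0,0,0.7,-0.21,0,0,0,0,0.9,-0.27,0,0,0,0,1,-0.3,0,0,0,0], "hand": 1}}

```text
clock: 0.85
eef_pos: [0.4074, -0.3723, 0.2144]
eef_rot: [[0.898, 0.441, 0.0], [0.441, -0.898, 0.001], [0.001, -0.001, -1.0]]
ft_force: [-0.5, 0.1, -0.5]
finger_gap: 0.0336
finger_force: 0.0
```

Call:
{"api": "jog_arm", "payload": {"moves": [0.2,-0.06,0,0,0,0,0.4,-0.12,0,0,0,0,0.6,-0.18,0,0,0,0,0.8,-0.24,0,0,0,0,0.9,-0.27,0,0,0,0,1,-0.3,0,0,0,0,1,-0.3,0,0,0,0]}}

```text
clock: 1.72
eef_pos: [0.5594, -0.2329, 0.2145]
eef_rot: [[0.898, 0.44, -0.0], [0.44, -0.898, 0.0], [-0.0, -0.0, -1.0]]
ft_force: [-1.0, 0.2, -0.2]
finger_gap: 0.0006
finger_force: 0.0
```

Call:
{"api": "jog_arm", "payload": {"moves": [0.15,-0.05,0,0,0,0,0.3,-0.1,0,0,0,0,0.4,-0.13,0,0,0,0,0.4,-0.13,0.15,0,0,0,0.4,-0.13,0.35,0,0,0,0.4,-0.13,0.55,0,0,0,0.4,-0.13,0.7,0,0,0,0.4,-0.13,0.8,0,0,0,0.4,-0.13,0.87,0,0,0,0.4,-0.13,0.87,0,0,0]}}

```text
clock: 2.98
eef_pos: [0.6191, -0.1752, 0.04]
eef_rot: [[0.899, 0.438, -0.001], [0.438, -0.899, 0.0], [-0.001, -0.001, -1.0]]
ft_force: [0.4, -0.7, 0.5]
finger_gap: 0.0008
finger_force: 0.0
```

Call:
{"api": "jog_arm", "payload": {"moves": [0,0,0,0,0,0,0,0,0,0,0,0,0,0,0,0,0,0,0,0,0,0,0,0,0,0,0,0,0,0,0,0,0,0,0,0,0,0,0,0,0,0,0,0,0,0,0,0,0,0,0,0,0,0,0,0,0,0,0,0]}}

```text
clock: 4.22
eef_pos: [0.6195, -0.1751, 0.0406]
eef_rot: [[0.899, 0.438, -0.0], [0.438, -0.899, 0.0], [-0.0, -0.0, -1.0]]
ft_force: [-0.2, 0.1, -0.3]
finger_gap: 0.0003
finger_force: 0.0
```

Call:
{"api": "jog_arm", "payload": {"moves": [0,0,0,0,0,0,0,0,0,0,0,0,0,0,0,0,0,0,0,0,0,0,0,0,0,0,0,0,0,0,0,0,0,0,0,0,0,0,0,0,0,0,0,0,0,0,0,0,0,0,0,0,0,0,0,0,0,0,0,0]}}

```text
clock: 5.48
eef_pos: [0.6195, -0.1752, 0.0406]
eef_rot: [[0.899, 0.438, 0.0], [0.438, -0.899, 0.0], [0.0, -0.0, -1.0]]
ft_force: [-0.9, 0.2, -0.4]
finger_gap: 0.0005
finger_force: 0.0
```

Call:
{"api": "jog_arm", "payload": {"moves": [0,0,0,0,0,0,0,0,0,0,0,0,0,0,0,0,0,0,0,0,0,0,0,0]}}

```text
clock: 5.98
eef_pos: [0.6195, -0.1752, 0.0406]
eef_rot: [[0.899, 0.438, -0.0], [0.438, -0.899, -0.0], [-0.0, 0.0, -1.0]]
ft_force: [0.3, -0.1, 0.3]
finger_gap: 0.0001
finger_force: 0.0
```

Call:
{"api": "jog_arm", "payload": {"moves": [0,0,-0.1,0,0,0,0,0,-0.3,0,0,0,0,0,-0.5,0,0,0,0,0,-0.7,0,0,0,0,0,-0.85,0,0,0,0,0,-0.9,0,0,0]}}

```text
clock: 6.72
eef_pos: [0.6208, -0.1757, 0.2247]
eef_rot: [[0.899, 0.438, 0.005], [0.438, -0.899, -0.003], [0.004, 0.005, -1.0]]
ft_force: [-0.1, -0.3, -0.5]
finger_gap: 0.0005
finger_force: 0.0
```

Call:
{"api": "jog_arm", "payload": {"moves": [0.02,-0.1,0,0,0,0,0.05,-0.3,0,0,0,0,0.08,-0.5,0,0,0,0,0.11,-0.7,0,0,0,0,0.14,-0.87,0,0,0,0,0.155,-0.97,0,0,0,0]}}

```text
clock: 7.48
eef_pos: [0.5603, 0.0153, 0.2189]
eef_rot: [[0.898, 0.44, -0.003], [0.44, -0.898, 0.001], [-0.002, -0.002, -1.0]]
ft_force: [-0.2, -1.0, 0.7]
finger_gap: 0.0008
finger_force: 0.0
```

Call:
{"api": "jog_arm", "payload": {"moves": [0.02,-0.15,0,0,0,0,0.05,-0.35,0,0,0,0,0.08,-0.55,0,0,0,0,0.11,-0.75,0,0,0,0,0.14,-0.9,0,0,0,0,0.155,-0.97,0,0,0,0,0.155,-0.97,0,0,0,0,0.155,-0.97,0,0,0,0]}}

```text
clock: 8.48
eef_pos: [0.5054, 0.1998, 0.2204]
eef_rot: [[0.899, 0.437, -0.0], [0.437, -0.899, -0.001], [-0.0, 0.0, -1.0]]
ft_force: [-0.2, 1.4, 0.9]
finger_gap: 0.0009
finger_force: 0.0
```

Call:
{"api": "jog_arm", "payload": {"moves": [0,-0.01,0.1,0,0,0,0,-0.01,0.25,0,0,0,0,-0.01,0.4,0,0,0,0,-0.01,0.5,0,0,0,0,-0.01,0.55,0,0,0,0,-0.01,0.58,0,0,0,0,-0.01,0.58,0,0,0]}}

```text
clock: 9.35
eef_pos: [0.5045, 0.2023, 0.1049]
eef_rot: [[0.899, 0.438, 0.0], [0.438, -0.899, 0.0], [0.0, 0.0, -1.0]]
ft_force: [0.1, 0.3, 0.4]
finger_gap: 0.0008
finger_force: 0.0
```

Call:
{"api": "jog_arm", "payload": {"moves": [0,0,0,0,0,0,0,0,0,0,0,0,0,0,0,0,0,0,0,0,0,0,0,0,0,0,0,0,0,0,0,0,0,0,0,0,0,0,0,0,0,0,0,0,0,0,0,0,0,0,0,0,0,0,0,0,0,0,0,0]}}

```text
clock: 10.6
eef_pos: [0.5042, 0.2025, 0.1046]
eef_rot: [[0.899, 0.438, -0.0], [0.438, -0.899, 0.0], [-0.0, -0.0, -1.0]]
ft_force: [0.3, -0.4, 0.0]
finger_gap: 0.0006
finger_force: 0.0
```

Call:
{"api": "jog_arm", "payload": {"moves": [0,0,0,0,0,0,0,0,0,0,0,0,0,0,0,0,0,0,0,0,0,0,0,0,0,0,0,0,0,0,0,0,0,0,0,0,0,0,0,0,0,0,0,0,0,0,0,0,0,0,0,0,0,0,0,0,0,0,0,0]}}

```text
clock: 11.85
eef_pos: [0.5042, 0.2026, 0.1046]
eef_rot: [[0.899, 0.438, 0.0], [0.438, -0.899, 0.0], [0.0, 0.0, -1.0]]
ft_force: [0.5, -0.1, 0.8]
finger_gap: 0.0002
finger_force: 0.0
```

Call:
{"api": "jog_arm", "payload": {"moves": [0,0,0,0,0,0,0,0,0,0,0,0,0,0,0,0,0,0,0,0,0,0,0,0]}}

```text
clock: 12.35
eef_pos: [0.5042, 0.2026, 0.1046]
eef_rot: [[0.899, 0.438, -0.0], [0.438, -0.899, 0.0], [-0.0, -0.0, -1.0]]
ft_force: [0.1, 0.1, -0.1]
finger_gap: 0.0004
finger_force: 0.0
```

Call:
{"api": "jog_arm", "payload": {"moves": [0,0,-0.1,0,0,0,0,0,-0.25,0,0,0,0,0,-0.4,0,0,0,0,0,-0.5,0,0,0,0,0,-0.55,0,0,0,0,0,-0.55,0,0,0]}}

```text
clock: 13.1
eef_pos: [0.5045, 0.2026, 0.2149]
eef_rot: [[0.899, 0.438, 0.001], [0.438, -0.899, 0.0], [0.001, 0.0, -1.0]]
ft_force: [0.0, -0.5, 0.2]
finger_gap: 0.0003
finger_force: 0.0
```

Call:
{"api": "jog_arm", "payload": {"moves": [0,0.1,0,0,0,0,-0.02,0.3,0,0,0,0,-0.03,0.5,0,0,0,0,-0.03,0.6,0,0,0,0]}}

```text
clock: 13.6
eef_pos: [0.5517, 0.0895, 0.2135]
eef_rot: [[0.9, 0.436, -0.002], [0.436, -0.9, -0.0], [-0.002, -0.001, -1.0]]
ft_force: [-0.8, 0.9, -0.6]
finger_gap: 0.0004
finger_force: 0.0
```

Call:
{"api": "jog_arm", "payload": {"moves": [0,0.15,0,0,0,0,-0.01,0.35,0,0,0,0,-0.02,0.5,0,0,0,0,-0.02,0.555,0,0,0,0,-0.02,0.555,0,0,0,0,-0.02,0.555,0.2,0,0,0,-0.02,0.555,0.4,0,0,0,-0.02,0.555,0.6,0,0,0,-0.02,0.555,0.75,0,0,0,-0.02,0.555,0.82,0,0,0]}}

```text
clock: 14.85
eef_pos: [0.5949, -0.0079, 0.0487]
eef_rot: [[0.898, 0.44, -0.003], [0.44, -0.898, 0.001], [-0.002, -0.002, -1.0]]
ft_force: [-0.3, -0.4, 0.2]
finger_gap: 0.0006
finger_force: 0.0
```

Call:
{"api": "jog_arm", "payload": {"moves": [0,0,0,0,0,0,0,0,0,0,0,0]}}

```text
clock: 15.1
eef_pos: [0.5977, -0.0093, 0.0523]
eef_rot: [[0.899, 0.439, 0.003], [0.439, -0.899, -0.0], [0.002, 0.002, -1.0]]
ft_force: [0.5, 0.1, 0.1]
finger_gap: 0.0004
finger_force: 0.0
```

Call:
{"api": "jog_arm", "payload": {"moves": [0,0,0.05,0,0,0,0,0,0.09,0,0,0,0,0,0.12,0,0,0,0,0,0.13,0,0,0,0,0,0.14,0,0,0,0,0,0.14,0,0,0]}}

```text
clock: 15.85
eef_pos: [0.5967, -0.0095, 0.0227]
eef_rot: [[0.899, 0.438, 0.0], [0.438, -0.899, -0.0], [0.0, 0.0, -1.0]]
ft_force: [0.5, 0.4, -0.2]
finger_gap: 0.0006
finger_force: 0.0
```

Call:
{"api": "jog_arm", "payload": {"moves": [0,0,0.01,0,0,0,0,0,0.02,0,0,0,0,0,0.02,0,0,0]}}

```text
clock: 16.23
eef_pos: [0.5969, -0.0095, 0.0189]
eef_rot: [[0.899, 0.438, 0.001], [0.438, -0.899, -0.0], [0.001, 0.0, -1.0]]
ft_force: [-0.6, 0.7, 3.4]
finger_gap: 0.0005
finger_force: 1.7
```

Call:
{"api": "jog_arm", "payload": {"moves": [0,0,0.005,0,0,0,0,0,0.01,0,0,0,0,0,0.01,0,0,0]}}

```text
clock: 16.6
eef_pos: [0.5968, -0.0095, 0.0169]
eef_rot: [[0.899, 0.438, 0.001], [0.438, -0.899, -0.0], [0.001, 0.0, -1.0]]
ft_force: [0.6, 0.0, 5.1]
finger_gap: -0.0001
finger_force: 2.3
```

Call:
{"api": "jog_arm", "payload": {"moves": [0,0,0.005,0,0,0,0,0,0.005,0,0,0,0,0,0.005,0,0,0]}}

```text
clock: 16.98
eef_pos: [0.5969, -0.0095, 0.0163]
eef_rot: [[0.899, 0.438, 0.001], [0.438, -0.899, -0.0], [0.0, 0.0, -1.0]]
ft_force: [-1.2, 0.7, 8.8]
finger_gap: 0.0002
finger_force: 4.0
```

The force now rises steeply, so the cap is near its stop. I'll press one more millimetre to be sure, then release and rise.

Call:
{"api": "jog_arm", "payload": {"moves": [0,0,0.005,0,0,0,0,0,0.005,0,0,0,0,0,0.005,0,0,0]}}

```text
clock: 17.35
eef_pos: [0.5969, -0.0095, 0.0162]
eef_rot: [[0.899, 0.439, 0.0], [0.439, -0.899, -0.0], [0.0, 0.0, -1.0]]
ft_force: [-5.6, 0.6, 14.8]
finger_gap: 0.0006
finger_force: 7.1
```

Call:
{"api": "jog_arm", "payload": {"moves": [0,0,-0.02,0,0,0,0,0,-0.06,0,0,0,0,0,-0.15,0,0,0,0,0,-0.3,0,0,0,0,0,-0.5,0,0,0,0,0,-0.65,0,0,0,0,0,-0.75,0,0,0,0,0,-0.75,0,0,0,0,0,-0.75,0,0,0]}}

```text
clock: 18.48
eef_pos: [0.5955, -0.0093, 0.1631]
eef_rot: [[0.899, 0.438, -0.003], [0.438, -0.899, 0.001], [-0.002, -0.002, -1.0]]
ft_force: [-0.2, 0.1, -0.4]
finger_gap: 0.0004
finger_force: 0.0
```

Run:
```python
from h import *
p,d,W=cap("scene"); cv2.imwrite("pics/end.png",p[...,::-1])
q=np.load("/tmp/scene.npz"); 
vv,uu=np.mgrid[:420,:560]
for n,u,v,rr,a in(("hex",253,179,20,.0125),("btn",290,219,10,.02),("tall",374,256,10,.07),("ball",357,235,10,.03),("disc",390,300,12,.03)):
    for w in(q['W'],W):
        m=((uu-u)**2+(vv-v)**2<rr**2)&(w[...,2]>a)&(w[...,2]<.12); print(n,m.sum(),w[m].mean(0).round(4))
```

```text
hex 583 [ 0.6219 -0.1731  0.0161]
hex 578 [ 0.6218 -0.1731  0.0162]
btn 71 [ 0.5978 -0.0078  0.0223]
btn 72 [ 0.5984 -0.0083  0.0221]
tall 103 [0.5084 0.2044 0.0782]
tall 105 [0.5084 0.2044 0.0785]
ball 156 [0.4955 0.1295 0.0534]
ball 154 [0.4954 0.1297 0.0533]
disc 310 [0.5266 0.2927 0.0476]
disc 308 [0.5264 0.2927 0.0476]
```

View pics/end.png

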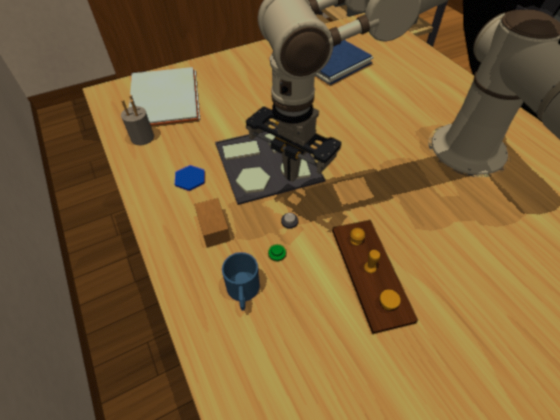

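The final picture shows the button cap (290,219) back up, the hexagon (253,179) and the knobs unmoved, and the gripper clear above the counter.

```bash
python3 -c "from h import *; print(finish_job())"
```

```text
the job is handed in; nothing more can be done
None
```

The job is handed in: I pointed at the white hexagonal tile and then the tallest knob for about 3 s each, pressed the aluminium call button to its stop (about 15 N) and released it, and the closing camera check showed the cap back up and the hexagonal tile and all three knobs unmoved.

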